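# Change the label roll on the sampling desk's upright stand

### The arm

A 6-joint arm with a two-finger parallel gripper is mounted at the origin on the work surface. World frame = base frame: x ahead of the robot, y to its left, z up, the work surface at z = 0. Lengths are in m, angles in rad, forces in N, time in s.
With the tool pointing down it reaches from about 0.3 to 0.875 m from the base axis. Payload 4.2 kg.
Tool frame: the origin (TCP) lies between the finger pads; the fingertips stand 19 mm ahead of it and the grasp point (between the pads) is the TCP; z points along the fingers, y is the line along which they close (so a half turn about z gives the same grasp; the last joint's range is limited). The gripper opens to 85 mm and grips with 20 to 120 N. Pads are 22 mm wide; open, the fingers measure 114 mm over their backs; the gripper's body (76 mm by 85 mm) begins 54 mm behind the grasp point. The pads swing forward as they close: fully open they stand 13 mm farther back than shut.
Start: joints at [1.218, 0.32, 1.565, -0, 1.257, -0.02], TCP at [0.188, 0.543, 0.25] pointing down, gripper open.
Joint ranges: [-3.11, 3.11], [-0.84, 2.01], [0.21, 2.61], [-1.34, 4.49], [0.05, 2.63], [-2.56, 2.56]. Speed limits (rad/s): [2.57, 2.57, 3.14, 3.14, 3.14, 3.14].

### API

Orientations are given as a unit quaternion [w, x, y, z].
In Python, from station import monitor, viewer, ticket gives the robot as it stands.
- The arm moves only by the tool arm_command, never from a script. Its argument "series" is text: rows parted by semicolons, each of 4 numbers parted by spaces: the shift along the tool's x, y, z in units of 0.03 m (1.0 is 0.03 m), then the turn about the tool's z in units of 0.08 rad (1.0 is 0.08 rad). A call has exactly 5 rows; each row shifts and turns the commanded pose from where the row before left it, along the tool's axes as they then stand; what a row does not reach is not made up. A row lasts 1/10 s, in which the tool goes at most 50 mm and 8.59 degrees, less where a joint would pass 70% of its speed; a pose out of reach is approached as far as the arm can. A call with a number of a shift or a turn outside -1 to 1 is refused whole. A call with a gripper value outside its range is refused whole. "claw" is the opening, from 0 (shut) to 1 (fully open), set as the call begins (left out, the last holds). The fingers move at their own pace and stop on an object; "force" is the grip in N (left out, the last holds). Time passes only in rows, so rows that do not move let the fingers close, or fill a call up. It gives the time, the measured TCP pose, the force, the opening and the grip force at its end, in the units of the state.
- monitor.observe(): the state, without advancing time (a new reading comes with each control period).
- viewer.camera(name): name is "scene" or "top"; returns (picture, depth): 480x640x3 uint8, blue, green, red; 480x640 float32, m along the optical axis (not along the pixel's ray), 0 where there is no reading.
- viewer.camera_params(name): a dict with "fx", "fy", "cx", "cy" (pixels), "R" (3x3) and "t" (3): a world point X has camera coordinates R X + t. Camera axes: x right, y down, z forward; pixel columns grow to the right and rows downward; lengths in m; the calibration is good to about 2 mm. A picture is of the moment at which its call begins. camera_params takes no time and is no camera call.
- ticket.sign_off(): hands the job in; it is judged then, once.
The state is a dict: "time": time; "joints": joint angles; "joint_velocities": joint speeds; "joint_efforts": joint torques, N m; "tcp_pos": TCP position; "eef_rot": TCP orientation; "contact_force": force on the tool from outside, world axes, zero at the start; "moment": the same for the moment, N m; "gripper_width": finger opening in m; "finger_force": force on a finger pad.
Only numpy, scipy, OpenCV 4.12 (cv2) and the standard library are available. Lean on these libraries where they do the work, as an engineer would, in place of code of your own. Each camera call takes 0.05 s, during which the arm holds its last target. There are 200 camera calls.

### The job

The label roll on the desk stand has run out: take the empty cardboard core off the upright spindle and throw it away in the wastepaper bin, then fit the fresh label roll (the taller roll with the wide cardboard core, not the till roll with the pinhole core) over the spindle. Lower it by hand until it sits flat on the stand's platter, without letting it drop, leave the bin standing, and leave the till roll, the cup of sample tubes and the sanitiser bottle where they are.

Things in the scene. Friction and masses are not known exactly. Their poses are not given: they have to be found in the camera images.
- stand: Label-roll stand, fixed to the desk: round grey base 170 mm across, top 16 mm above the desk; steel platter 90 mm across, top 20 mm above the desk; upright aluminium spindle of 32 mm diameter, straight to 118 mm above the desk, rounded above that. Origin: on the desk under the spindle's axis; z up, x towards its tear-off plate.
- tear_plate (a point): Top middle of the stand's tear-off plate, a thin upright steel plate (4 mm thick, 26 mm wide) on the base's edge, 76 mm from the spindle's axis in the stand's +x direction, its top 116 mm above the desk.
- platter (a point): Centre of the platter's top face, on the spindle's axis, 20 mm above the desk: where the underside of a seated roll comes to rest. z up along the spindle.
- spindle_tip (a point): Top of the spindle, on its axis, 130 mm above the desk.
- empty_core: Empty cardboard core (plain tube, open at both ends): 46 mm outside diameter, 40 mm bore (so 4 mm of play all round the spindle), 100 mm long, about 30 g, stiff (a 25 N grip is fine). At the start it stands loose around the spindle on the platter, its top 120 mm above the desk. Origin: centre of its lower end; z along its axis.
- core_middle (a point): Middle of the empty core, on its axis, halfway along its length.
- label_roll: Fresh label roll: white paper wound on a wide cardboard core, 62 mm outside diameter, 40 mm bore right through (so 4 mm of play all round the spindle), 100 mm tall, about 170 g, standing on end on the desk, the way up it goes on; rigid, may be held firmly (40 N). Origin: centre of its underside; z up along its axis.
- till_roll: A bystander: till-paper roll, white, 62 mm outside diameter but only 80 mm tall, with a hole of only about 12 to 14 mm that does not fit the spindle; stands on end on the desk. The label roll and the till roll may have changed places. Origin: centre of its underside.
- bin: Loose grey round wastepaper bin, open at the top, 130 mm tall, 174 mm across at the rim (180 mm over its lip), 140 mm across at the foot, wall 3 mm, floor 4 mm thick, 0.6 kg. Origin: centre of its underside on the desk; z up.
- bin_rim (a point): Centre of the bin's mouth, level with the rim, 130 mm above the desk.
- sample_cup: A bystander: clear plastic cup with lilac-capped sample tubes in it, 84 mm across the rim, 100 mm tall (the caps about 90 mm), standing on the desk. Origin: centre of its underside.
- sanitiser: A bystander: hand-sanitiser pump bottle, 58 mm in diameter, 158 mm tall, standing on the desk. Origin: centre of its underside.
Not all that is in view belongs to the job. What is shaped like the stand but orange is not meant.

How it is judged:
On the way:
1. the empty core is off the spindle and lies let go inside the bin (horizontal distance between core_middle and bin below 0.075 m and z of core_middle in the frame of bin between 0 and 0.1 m and contact force between the fingers and empty_core below 0.1 N), for 0.2 s.
At the end, for the whole second after the job is handed in: The core lies let go in the bin (middle within 75 mm of its axis, under 100 mm above its underside), the bin upright (0.1 rad); the label roll is on the spindle (axes within 7 mm, 0.06 rad) and flat on the platter (within 4 mm); both at rest (all of step 1 and horizontal distance between label_roll and platter below 0.007 m and z of label_roll in the frame of platter between -0.004 and 0.004 m and angle between the z axis of label_roll and the z axis of stand, either way round below 0.06 rad and linear speed of each of label_roll, empty_core below 0.02 m/s and angle between bin's own z axis and vertical below 0.1 rad); the robot touches nothing.
It fails at once if the label roll is let fall down the spindle (faster than 0.45 m/s while around it) (horizontal distance between label_roll and platter below 0.02 m and z of label_roll in the frame of platter below 0.11 m and linear speed of label_roll above 0.45 m/s).
It fails at once if the bin is knocked over (angle between bin's own z axis and vertical above 0.5 rad).
It fails at once if the till roll is knocked over or pushed more than 40 mm (distance of till_roll from where it was at the start of the episode above 0.04 m or angle between till_roll's own z axis and vertical above 0.5 rad).
It fails at once if the cup of sample tubes is knocked over or pushed more than 40 mm (distance of sample_cup from where it was at the start of the episode above 0.04 m or angle between sample_cup's own z axis and vertical above 0.5 rad).
It fails at once if the sanitiser bottle is knocked over or pushed more than 40 mm (distance of sanitiser from where it was at the start of the episode above 0.04 m or angle between sanitiser's own z axis and vertical above 0.5 rad).
It also fails if it takes over 58 s, if anything falls off the work surface, if the arm or the gripper's body presses on something with over 40 N, if the wrist force passes 120 N, or if a joint passes its speed limit or range.

## Working session

There is one attempt and no reset: what is moved stays moved. The work goes in short steps, Python scripts to look and compute and a tool call to move; the robot and the scene stay as the last step left them, time stands still between calls to the robot, and variables do not carry over. Pictures are saved under pics/ and viewed, at most 10 in all, crops included, and the job is handed in when it is done.

Besides the shell and the picture viewer there is one more tool, called after "Request:" in YAML: its name, and indented under it one key for each argument. arm_command: Moves the arm, as the interface text tells. Its arguments: {"type":"object","properties":{"series":{"type":"string"},"claw":{"type":"number"},"force":{"type":"number"}},"required":["series"]}

```bash
ls; mkdir -p pics
python3 - <<'E'
from station import monitor, viewer
import cv2, numpy as np
for n in("scene","top"):
    p,d=viewer.camera(n); cv2.imwrite(f"pics/{n}0.png",p); np.savez(f"{n}0.npz",p=p,d=d)
    c=viewer.camera_params(n); print(n,{k:np.round(v,3).tolist() for k,v in c.items()})
s=monitor.observe(); print({k:np.round(v,3).tolist() for k,v in s.items()})
E
```

```text
pics
scene {'fx': 488.073, 'fy': 488.073, 'cx': 322.443, 'cy': 239.94, 'R': [[-0.441, 0.897, -0.008], [0.756, 0.367, -0.543], [-0.484, -0.246, -0.84]], 't': [0.214, -0.342, 1.434]}
top {'fx': 554.443, 'fy': 554.443, 'cx': 322.089, 'cy': 238.345, 'R': [[-0.017, -1.0, 0.02], [-0.985, 0.013, -0.172], [0.171, -0.022, -0.985]], 't': [0.011, 0.557, 1.184]}
{'time': 0.1, 'joints': [1.218, 0.32, 1.566, 0.0, 1.257, -0.02], 'joint_velocities': [-0.0, -0.001, -0.004, -0.0, -0.001, -0.0], 'joint_efforts': [-0.0, -41.641, -23.47, -0.0, 0.005, 0.0], 'tcp_pos': [0.188, 0.543, 0.25], 'eef_rot': [-0.0, 0.166, 0.986, -0.001], 'contact_force': [0.481, 0.192, 0.272], 'moment': [0.011, 0.029, 0.009], 'finger_force': 0.0, 'gripper_width': 0.086}
```

View pics/scene0.png

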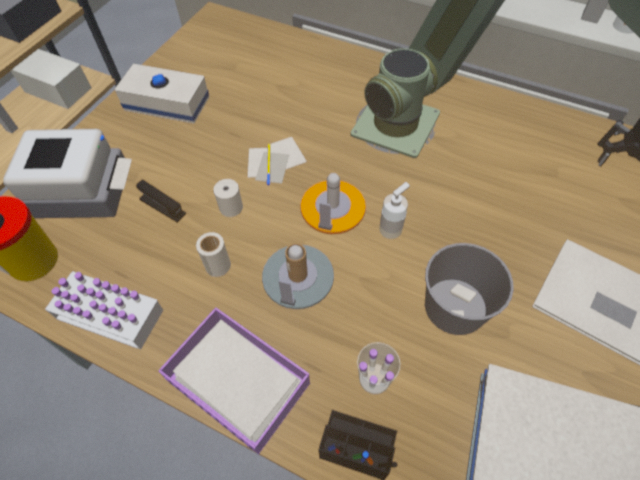

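View pics/top0.png

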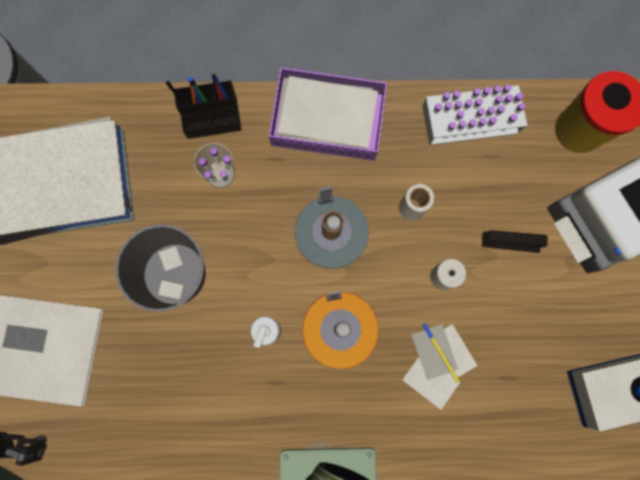

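The scene picture shows the grey stand with the brown core at (297,265), the orange decoy at (333,205), the bin at (467,285), the cup at (378,368) and the sanitiser at (394,213).
There are two roll candidates. The one at scene (213,253) / top (418,200) has a wide brown bore, and the one at scene (228,197) / top (452,273) has a pinhole. The first fits the label roll, and I'll confirm it in a crop.

```bash
cat > h.py <<'E'
import numpy as np, cv2
from station import viewer, monitor
P={n:{k:np.array(v) for k,v in viewer.camera_params(n).items()} for n in("scene","top")}
def ray(n,u,v):
    c=P[n]; d=c["R"].T@np.array([(u-c["cx"])/c["fx"],(v-c["cy"])/c["fy"],1.]); return -c["R"].T@c["t"],d
def onplane(n,u,v,z):
    o,d=ray(n,u,v); return o+d*(z-o[2])/d[2]
def tri(a,b):
    o1,d1=ray("scene",*a);o2,d2=ray("top",*b)
    s=np.linalg.lstsq(np.c_[d1,-d2],o2-o1,rcond=None)[0]
    p,q=o1+s[0]*d1,o2+s[1]*d2; return (p+q)/2,np.linalg.norm(p-q)
def cloud(n,d):
    c=P[n]; v,u=np.mgrid[:480,:640]
    X=np.stack([(u-c["cx"])/c["fx"]*d,(v-c["cy"])/c["fy"]*d,d],-1)
    return (X-c["t"])@c["R"]
def circ(xy):
    A=np.c_[2*xy,np.ones(len(xy))]; s=np.linalg.lstsq(A,(xy**2).sum(1),rcond=None)[0]
    return s[:2],np.sqrt(s[2]+s[:2]@s[:2])
E
python3 - <<'E'
from h import *
t={n:np.load(n+"0.npz") for n in P}
# rough places from top view
for name,uv,z in [("label",(419,196),.1),("till",(452,268),.08),("core",(333,225),.12),("bin",(160,268),.13),("cup",(215,163),.09),("san",(265,330),.15),("orange",(343,328),.12),("tear",(326,194),.116)]:
    g=onplane("top",*uv,z)
    for n in P:
        X=cloud(n,t[n]["d"]); r=np.hypot(*(X[...,:2]-g[:2]).transpose(2,0,1))
        m=(r<(.11 if name=="bin" else .045))&(X[...,2]>.03)&(t[n]["d"]>0)
        Z=X[m]; top=np.percentile(Z[:,2],97); k=Z[Z[:,2]>top-.008]
        h=cv2.convexHull(k[:,:2].astype(np.float32))[:,0]
        c,R=circ(h.astype(float)); print(name,n,g.round(3),"ztop",top.round(3),"hullcirc",c.round(4),R.round(4),len(k))
a=t["scene"]["p"][180:300,180:350]; b=t["top"]["p"][160:300,300:480]
o=np.hstack([cv2.resize(a,(400,400*120//170)),cv2.resize(b,(360,280))[:282]]) if 0 else None
A=cv2.resize(a,(396,280),interpolation=3);B=cv2.resize(b,(360,280),interpolation=3)
cv2.imwrite("pics/crop1.png",np.hstack([A,B]))
E
```

```text
label scene [ 0.638 -0.208  0.1  ] ztop 0.102 hullcirc [ 0.6338 -0.2076] 0.0311 341
label top [ 0.638 -0.208  0.1  ] ztop 0.104 hullcirc [ 0.635  -0.2096] 0.0306 379
till scene [ 0.483 -0.276  0.08 ] ztop 0.082 hullcirc [ 0.4713 -0.2723] 0.0312 399
till top [ 0.483 -0.276  0.08 ] ztop 0.084 hullcirc [ 0.4726 -0.2742] 0.0304 576
core scene [ 0.573 -0.02   0.12 ] ztop 0.13 hullcirc [ 0.5772 -0.0155] 0.0193 113
core top [ 0.573 -0.02   0.12 ] ztop 0.131 hullcirc [ 0.5805 -0.0233] 0.0193 137
bin scene [0.486 0.336 0.13 ] ztop 0.132 hullcirc [0.4874 0.3387] 0.0897 885
bin top [0.486 0.336 0.13 ] ztop 0.134 hullcirc [0.4879 0.3368] 0.0893 881
cup scene [0.72  0.235 0.09 ] ztop 0.101 hullcirc [0.721  0.2379] 0.0417 233
cup top [0.72  0.235 0.09 ] ztop 0.101 hullcirc [0.7217 0.2362] 0.0416 180
san scene [0.357 0.12  0.15 ] ztop 0.158 hullcirc [0.3461 0.1333] 0.0179 106
san top [0.357 0.12  0.15 ] ztop 0.16 hullcirc [0.3455 0.1291] 0.0206 165
orange scene [ 0.359 -0.036  0.12 ] ztop 0.128 hullcirc [ 0.3586 -0.0321] 0.0128 74
orange top [ 0.359 -0.036  0.12 ] ztop 0.13 hullcirc [ 0.3567 -0.0363] 0.0135 126
tear scene [ 0.641 -0.006  0.116] ztop 0.118 hullcirc [ 0.626  -0.0097] 0.0299 66
tear top [ 0.641 -0.006  0.116] ztop 0.121 hullcirc [ 0.6266 -0.0118] 0.0302 46
```

View pics/crop1.png

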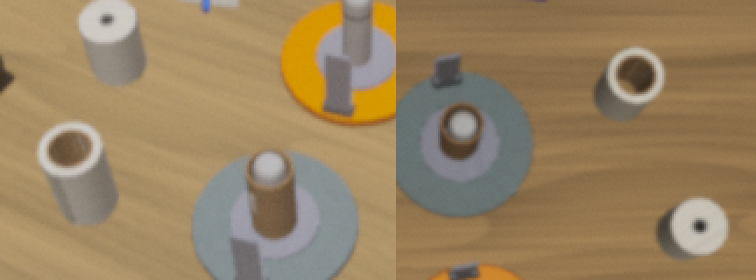

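Confirmed in the crop. The label roll, with the wide bore, is at crop (72,150) left / (635,75) right. The till roll with its pinhole is at (107,20) / (700,227). Next I'll refine the stand and core, leaving out the tear plate.

```bash
cat > stand.py <<'E'
from h import *
def stand(t):
    out={}
    for n in P:
        p,d=t[n]["p"],t[n]["d"]; X=cloud(n,d); r=np.hypot(X[...,0]-.577,X[...,1]+.018)
        for nm,lo,hi,R in(("tip",.122,.14,.035),("upper",.098,.125,.035),("plat",.018,.026,.055)):
            k=X[(r<R)&(X[...,2]>lo)&(X[...,2]<hi)&(d>0)]
            if len(k)>5:
                c,rr=circ(cv2.convexHull(k[:,:2].astype(np.float32))[:,0].astype(float)); print(n,nm,len(k),c.round(4),rr.round(4),k[:,2].max().round(4))
        k=X[(np.hypot(X[...,0]-.645,X[...,1]+.006)<.03)&(X[...,2]>.1)]; print(n,"tear",k.mean(0).round(3) if len(k) else None)
        hsv=cv2.cvtColor(p,cv2.COLOR_BGR2HSV)
        m=((hsv[...,0]>75)&(hsv[...,0]<135)&(hsv[...,1]>20)&(r<.12)).astype(np.uint8)
        cs=cv2.findContours(m,0,2)[0]; c=max(cs,key=cv2.contourArea); h=cv2.convexHull(c)[:,0]
        w=np.array([onplane(n,*q,.016)[:2] for q in h]); cc,rr=circ(w); e=np.abs(np.hypot(*(w-cc).T)-rr)
        w=w[e<.003]; cc,rr=circ(w); print(n,"base",cc.round(4),rr.round(4),len(w))
if __name__=="__main__": stand({n:np.load(n+"0.npz") for n in P})
E
python3 stand.py
```

```text
scene tip 112 [ 0.5785 -0.0155] 0.0185 0.1331
scene upper 304 [ 0.5797 -0.0177] 0.0231 0.1247
scene plat 470 [ 0.5773 -0.0176] 0.054 0.0259
scene tear [ 0.653 -0.004  0.111]
scene base [0.5915 0.0187] 0.0476 4
top tip 151 [ 0.5805 -0.021 ] 0.0208 0.1344
top upper 255 [ 0.5803 -0.0197] 0.0226 0.1248
top plat 738 [ 0.577  -0.0176] 0.0541 0.026
top tear [ 0.653 -0.007  0.112]
top base [ 0.5788 -0.0198] 0.0801 34
```

Request:
arm_command:
  series: "0 0 0 -1;0 0 0 -1;0 0 0 -1;0 0 0 -1;0 0 0 -0.2"
  claw: 1
  force: 25

```text
time: 0.6
tcp_pos: [0.1878, 0.5432, 0.2499]
eef_rot: [-0.0, -0.002, 1.0, -0.0]
contact_force: [0.5, -0.9, -0.2]
gripper_width: 0.0854
finger_force: 0.0
```

Request:
arm_command:
  series: "-0.65 -0.94 0 0;-0.65 -0.94 0 0;-0.65 -0.94 0 0;-0.65 -0.94 0 0;-0.65 -0.94 0 0"

```text
time: 1.1
tcp_pos: [0.2863, 0.4015, 0.2501]
eef_rot: [-0.0, -0.001, 1.0, -0.0]
contact_force: [0.4, 0.8, 0.1]
gripper_width: 0.0854
finger_force: 0.0
```

Request:
arm_command:
  series: "-0.65 -0.94 0 0;-0.65 -0.94 0 0;-0.65 -0.94 0 0;-0.65 -0.94 0 0;-0.65 -0.94 0 0"

```text
time: 1.6
tcp_pos: [0.3843, 0.2608, 0.2502]
eef_rot: [-0.0, -0.001, 1.0, 0.0]
contact_force: [0.4, -0.6, 1.0]
gripper_width: 0.0853
finger_force: 0.0
```

Request:
arm_command:
  series: "-0.65 -0.94 0 0;-0.65 -0.94 0 0;-0.65 -0.94 0 0;-0.65 -0.94 0 0;-0.65 -0.94 0 0"

```text
time: 2.1
tcp_pos: [0.4822, 0.1201, 0.2502]
eef_rot: [-0.0, -0.001, 1.0, 0.0]
contact_force: [-0.0, 1.1, 0.3]
gripper_width: 0.0853
finger_force: 0.0
```

Request:
arm_command:
  series: "-0.65 -0.94 0 0;-0.65 -0.94 0 0;-0.65 -0.94 0 0;-0.65 -0.94 0 0;-0.65 -0.94 0 0"

```text
time: 2.6
tcp_pos: [0.5802, -0.0206, 0.25]
eef_rot: [-0.0, -0.001, 1.0, 0.0]
contact_force: [0.5, 0.4, 0.1]
gripper_width: 0.0856
finger_force: 0.0
```

Request:
arm_command:
  series: "0 0.05 1 0;0 0 1 0;0 0 1 0;0 0 1 0;0 0 1 0"

```text
time: 3.1
tcp_pos: [0.5795, -0.0178, 0.099]
eef_rot: [-0.0, -0.001, 1.0, 0.0]
contact_force: [0.8, 0.6, -0.7]
gripper_width: 0.0853
finger_force: 0.0
```

Request:
arm_command:
  series: "0 0 0 0;0 0 0 0;0 0 0 0;0 0 0 0;0 0 0 0"
  claw: 0.3
  force: 25

```text
time: 3.6
tcp_pos: [0.5808, -0.0178, 0.1021]
eef_rot: [0.002, -0.002, 1.0, -0.0]
contact_force: [-0.4, -0.9, 3.9]
gripper_width: 0.0456
finger_force: 25.9
```

Request:
arm_command:
  series: "0 0 0 0;0 0 0 0;0 0 0 0;0 0 0 0;0 0 0 0"

```text
time: 4.1
tcp_pos: [0.5808, -0.0178, 0.1021]
eef_rot: [0.002, -0.002, 1.0, -0.0]
contact_force: [-1.0, 0.5, 7.2]
gripper_width: 0.0457
finger_force: 26.1
```

Request:
arm_command:
  series: "0 0 -0.5 0;0 0 -0.9 0;0 0 -0.9 0;0 0 -1 0;0 0 -1 0"

```text
time: 4.6
tcp_pos: [0.5792, -0.0177, 0.2305]
eef_rot: [-0.0, -0.002, 1.0, 0.0]
contact_force: [0.8, 0.2, -0.9]
gripper_width: 0.046
finger_force: 25.8
```

Request:
arm_command:
  series: "0 0 -0.8 0;0 0 0 0;0 0 0 0;0 0 0 0;0 0 0 0"

```text
time: 5.1
tcp_pos: [0.5789, -0.0177, 0.2517]
eef_rot: [-0.002, -0.002, 1.0, 0.0]
contact_force: [-0.7, -0.0, -0.4]
gripper_width: 0.0456
finger_force: 25.8
```

Run:
```python
from h import *
t={}
for n in P:
    p,d=viewer.camera(n); t[n]=dict(p=p,d=d); np.savez(n+"1.npz",p=p,d=d)
import stand; stand.stand(t)
c=np.hstack([cv2.resize(t[n]["p"][a:a+160,b:b+160],(400,400)) for n,a,b in(("scene",150,220),("top",120,250))])
cv2.imwrite("pics/lift.png",c)
```

```text
scene tip 89 [ 0.5791 -0.0179] 0.0128 0.1325
scene upper 130 [ 0.5795 -0.0185] 0.0152 0.1249
scene plat 600 [ 0.5766 -0.0169] 0.0533 0.0259
scene tear [ 0.623 -0.006  0.461]
scene base [ 0.5771 -0.0163] 0.0754 8
top upper 41 [ 0.5784 -0.0206] 0.0157 0.1246
top plat 386 [ 0.5867 -0.0216] 0.0453 0.0257
top tear [ 0.616 -0.008  0.57 ]
top base [ 0.1923 -0.0267] 0.4375 1
```

View pics/lift.png

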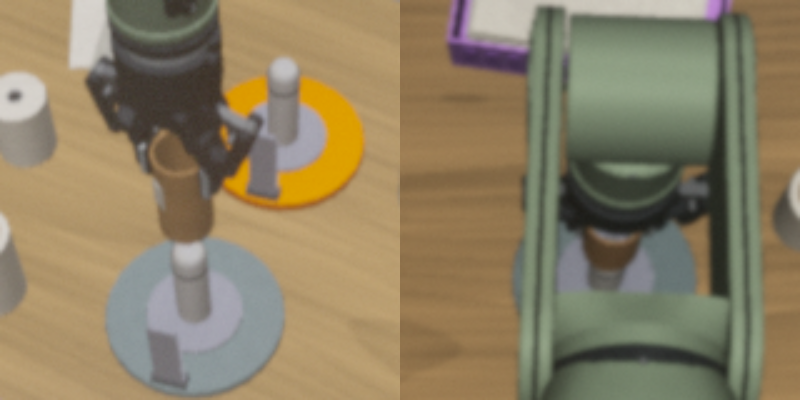

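The core hangs in the grip at crop (185,185), clear of the bare spindle at (190,280). On to the bin.

Request:
arm_command:
  series: "0.2 0.79 0 0;0.2 0.79 0 0;0.2 0.79 0 0;0.2 0.79 0 0;0.2 0.79 0 0"

```text
time: 5.7
tcp_pos: [0.5488, 0.1015, 0.2527]
eef_rot: [-0.0, -0.002, 1.0, -0.0]
contact_force: [-0.1, 0.8, -0.9]
gripper_width: 0.0455
finger_force: 25.8
```

Request:
arm_command:
  series: "0.2 0.79 0 0;0.2 0.79 0 0;0.2 0.79 0 0;0.2 0.79 0 0;0.2 0.79 0 0"

```text
time: 6.2
tcp_pos: [0.5184, 0.2199, 0.2528]
eef_rot: [-0.0, -0.002, 1.0, -0.0]
contact_force: [-0.3, 0.1, -0.3]
gripper_width: 0.0455
finger_force: 25.8
```

Request:
arm_command:
  series: "0.2 0.79 0 0;0.2 0.79 0 0;0.2 0.79 0 0;0.2 0.79 0 0;0.2 0.79 0 0"

```text
time: 6.7
tcp_pos: [0.488, 0.3383, 0.2527]
eef_rot: [-0.0, -0.002, 1.0, -0.0]
contact_force: [0.1, -0.4, 0.3]
gripper_width: 0.0455
finger_force: 25.8
```

Request:
arm_command:
  series: "0 0 0.5 0;0 0 1 0;0 0 1 0;0 0 1 0;0 0 0.6 0"

```text
time: 7.2
tcp_pos: [0.4873, 0.3367, 0.1273]
eef_rot: [-0.002, -0.002, 1.0, -0.001]
contact_force: [0.4, -0.2, -0.8]
gripper_width: 0.0457
finger_force: 25.8
```

Request:
arm_command:
  series: "0 0 0.4 0;0 0 0.4 0;0 0 0 0;0 0 0 0;0 0 0 0"

```text
time: 7.7
tcp_pos: [0.4892, 0.3379, 0.1074]
eef_rot: [0.001, -0.002, 1.0, 0.001]
contact_force: [0.5, 1.1, -0.4]
gripper_width: 0.0454
finger_force: 25.8
```

Request:
arm_command:
  series: "0 0 0 0;0 0 0 0;0 0 0 0;0 0 0 0;0 0 0 0"
  claw: 0.9

```text
time: 8.2
tcp_pos: [0.4885, 0.3375, 0.1064]
eef_rot: [0.0, -0.002, 1.0, 0.0]
contact_force: [-0.9, 0.4, 0.3]
gripper_width: 0.0766
finger_force: 0.0
```

Request:
arm_command:
  series: "0 0 -1 0;0 0 -1 0;0 0 -1 0;0 0 -1 0;0 0 -1 0"

```text
time: 8.7
tcp_pos: [0.4883, 0.3373, 0.2576]
eef_rot: [0.0, -0.002, 1.0, 0.0]
contact_force: [0.6, 0.4, 0.0]
gripper_width: 0.0767
finger_force: 0.0
```

Request:
arm_command:
  series: "0 -0.9 -0.2 0;0 -1 0 0;0 -1 0 0;0 -1 0 0;0 -1 0 0"

```text
time: 9.2
tcp_pos: [0.4887, 0.1893, 0.2624]
eef_rot: [0.0, -0.002, 1.0, 0.0]
contact_force: [0.4, 0.2, -0.9]
gripper_width: 0.077
finger_force: 0.0
```

Run:
```python
from h import *
t={}
for n in P:
    p,d=viewer.camera(n); t[n]=dict(p=p,d=d)
c=np.hstack([cv2.resize(t[n]["p"][a:a+160,b:b+160],(400,400)) for n,a,b in(("scene",210,400),("top",190,80))])
cv2.imwrite("pics/bin.png",c)
```

```text
(no output)
```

View pics/bin.png

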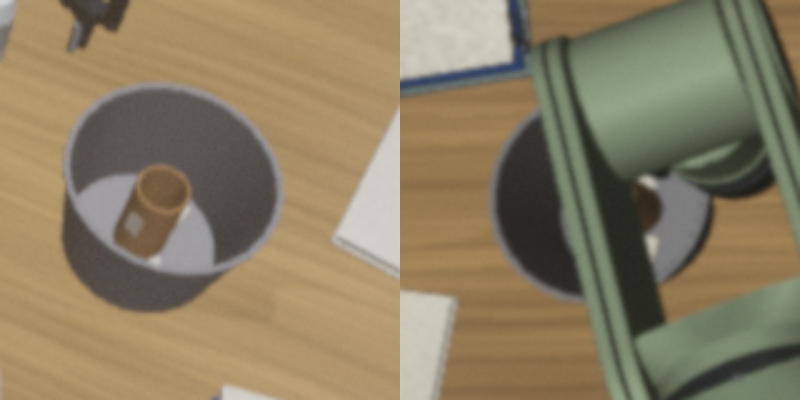

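The core stands let go in the upright bin, at crop (155,215). On to the label roll.

Request:
arm_command:
  series: "-0.33 -0.89 0 0;-0.33 -0.89 0 0;-0.33 -0.89 0 0;-0.33 -0.89 0 0;-0.33 -0.89 0 0"
  claw: 1

```text
time: 9.8
tcp_pos: [0.5394, 0.0568, 0.2623]
eef_rot: [0.0, -0.002, 1.0, 0.0]
contact_force: [1.2, 0.5, 0.1]
gripper_width: 0.085
finger_force: 0.0
```

Request:
arm_command:
  series: "-0.33 -0.89 0 0;-0.33 -0.89 0 0;-0.33 -0.89 0 0;-0.33 -0.89 0 0;-0.33 -0.89 0 0"

```text
time: 10.3
tcp_pos: [0.5895, -0.0766, 0.2622]
eef_rot: [0.0, -0.002, 1.0, 0.0]
contact_force: [-0.0, 0.2, 0.1]
gripper_width: 0.0854
finger_force: 0.0
```

Request:
arm_command:
  series: "-0.33 -0.88 0 0;-0.33 -0.88 0 0;-0.33 -0.88 0 0;-0.3 -0.87 0 0;-0.3 -0.87 0 0"

```text
time: 10.8
tcp_pos: [0.6378, -0.2079, 0.262]
eef_rot: [0.0, -0.002, 1.0, 0.0]
contact_force: [0.0, 0.0, 1.0]
gripper_width: 0.0856
finger_force: 0.0
```

Request:
arm_command:
  series: "0 0 0 0;0 0 0 0;0 0 0 0;0 0 0 0;0 0 0 0"

```text
time: 11.3
tcp_pos: [0.6369, -0.2065, 0.2626]
eef_rot: [0.0, -0.002, 1.0, 0.0]
contact_force: [-0.6, 0.3, 1.2]
gripper_width: 0.0857
finger_force: 0.0
```

Run:
```python
from h import *
t={}
for n in P:
    p,d=viewer.camera(n); t[n]=dict(p=p,d=d); np.savez(n+"2.npz",p=p,d=d)
import stand; stand.stand(t)
for n in P:
    d=t[n]["d"]; X=cloud(n,d); r=np.hypot(X[...,0]-.579,X[...,1]+.0187)
    k=X[(r<.03)&(X[...,2]>.045)&(X[...,2]<.115)&(d>0)]
    if len(k)>20: # surface points: fit vertical cylinder r=16mm
        from scipy.optimize import least_squares
        s=least_squares(lambda c:np.hypot(k[:,0]-c[0],k[:,1]-c[1])-.016,[.579,-.0187],loss="soft_l1",f_scale=.002); print(n,"cyl",s.x.round(4),len(k))
    k=X[(np.hypot(X[...,0]-.6345,X[...,1]+.2086)<.045)&(X[...,2]>.092)&(X[...,2]<.112)&(d>0)]
    if len(k)>20: c,R=circ(cv2.convexHull(k[:,:2].astype(np.float32))[:,0].astype(float)); print(n,"label",c.round(4),R.round(4),len(k))
```

```text
scene tip 105 [ 0.58   -0.0175] 0.0135 0.1324
scene upper 129 [ 0.5795 -0.0182] 0.0154 0.1246
scene plat 585 [ 0.5768 -0.0175] 0.0532 0.0255
scene tear [ 0.653 -0.004  0.11 ]
scene base [ 0.6066 -0.0498] 0.0493 8
top tip 133 [ 0.5782 -0.0207] 0.0141 0.1347
top upper 101 [ 0.5787 -0.0208] 0.016 0.125
top plat 904 [ 0.5768 -0.0178] 0.0537 0.0259
top tear [ 0.653 -0.007  0.112]
top base [ 0.5785 -0.0201] 0.0802 36
scene cyl [ 0.5773 -0.0194] 220
scene label [ 0.6341 -0.2073] 0.0308 367
top cyl [ 0.5791 -0.021 ] 83
top label [ 0.6356 -0.2085] 0.0295 143
```

Spindle is at about (0.579, -0.0192) and the label roll at about (0.635, -0.2085). Descend and grip.

Request:
arm_command:
  series: "0.06 -0.05 0.8 0;0 0 1 0;0 0 1 0;0 0 0.7 0;0 0 0 0"

```text
time: 11.9
tcp_pos: [0.6332, -0.2081, 0.1538]
eef_rot: [-0.003, -0.002, 1.0, 0.001]
contact_force: [-1.0, 0.0, 0.2]
gripper_width: 0.0853
finger_force: 0.0
```

Request:
arm_command:
  series: "0 0 0.7 0;0 0 0.7 0;0 0 0.7 0;0 0 0.6 0;0 0 0 0"
  force: 40

```text
time: 12.4
tcp_pos: [0.6344, -0.2086, 0.0751]
eef_rot: [-0.001, -0.002, 1.0, 0.001]
contact_force: [-0.4, 0.9, -0.1]
gripper_width: 0.0855
finger_force: 0.0
```

Request:
arm_command:
  series: "0 0 0 0;0 0 0 0;0 0 0 0;0 0 0 0;0 0 0 0"
  claw: 0.5
  force: 40

```text
time: 12.9
tcp_pos: [0.6365, -0.2093, 0.0787]
eef_rot: [0.002, -0.002, 1.0, -0.001]
contact_force: [-0.0, 1.4, 6.4]
gripper_width: 0.0621
finger_force: 44.0
```

Request:
arm_command:
  series: "0 0 0 0;0 0 0 0;0 0 0 0;0 0 0 0;0 0 0 0"

```text
time: 13.4
tcp_pos: [0.6365, -0.2093, 0.0787]
eef_rot: [0.002, -0.002, 1.0, -0.001]
contact_force: [-0.3, 0.9, 6.5]
gripper_width: 0.0617
finger_force: 44.0
```

Request:
arm_command:
  series: "0 0 -0.3 0;0 0 -0.6 0;0 0 -0.8 0;0 0 -0.8 0;0 0 -0.8 0"

```text
time: 13.9
tcp_pos: [0.6348, -0.209, 0.1763]
eef_rot: [-0.0, -0.002, 1.0, 0.0]
contact_force: [-0.5, -0.4, -2.7]
gripper_width: 0.0623
finger_force: 44.1
```

Request:
arm_command:
  series: "0 0 -0.8 0;0 0 -0.8 0;0 0 -0.6 0;0 0 -0.2 0;0 0 0 0"

```text
time: 14.4
tcp_pos: [0.6352, -0.2091, 0.2481]
eef_rot: [0.001, -0.002, 1.0, -0.0]
contact_force: [-0.5, 0.2, -2.0]
gripper_width: 0.062
finger_force: 44.1
```

Request:
arm_command:
  series: "0.1 0.4 0 0;0.2 0.75 0 0;0.25 0.8 0 0;0.25 0.8 0 0;0.25 0.8 0 0"

```text
time: 14.9
tcp_pos: [0.6018, -0.1007, 0.2456]
eef_rot: [-0.002, -0.002, 1.0, 0.001]
contact_force: [-0.4, 0.2, -1.6]
gripper_width: 0.0621
finger_force: 44.2
```

Request:
arm_command:
  series: "0.25 0.8 0 0;0.25 0.8 0 0;0.2 0.72 0 0;0.1 0.45 0 0;0 0 0 0"

```text
time: 15.4
tcp_pos: [0.5781, -0.0178, 0.2465]
eef_rot: [-0.001, -0.003, 1.0, 0.0]
contact_force: [-0.1, -0.6, -1.1]
gripper_width: 0.062
finger_force: 44.2
```

Request:
arm_command:
  series: "0 0 0 0;0 0 0 0;0 0 0 0;0 0 0 0;0 0 0 0"

```text
time: 15.9
tcp_pos: [0.5791, -0.0201, 0.2472]
eef_rot: [-0.0, -0.001, 1.0, 0.0]
contact_force: [1.3, 0.8, -1.6]
gripper_width: 0.0622
finger_force: 44.2
```

```bash
cat > al.py <<'E'
from h import *
from scipy.optimize import least_squares
import sys
t={}
s=monitor.observe(); print(np.round(s["tcp_pos"],4)); zt=s["tcp_pos"][2]; b=zt-.077
for n in P:
    p,d=viewer.camera(n); t[n]=p; X=cloud(n,d)
    g=np.array(s["tcp_pos"][:2]); r=np.hypot(X[...,0]-g[0],X[...,1]-g[1])
    hsv=cv2.cvtColor(p,cv2.COLOR_BGR2HSV)
    for nm,lo,hi,R in(("roll",b+.006,b+.05,.031),("roll_lo",b+.004,b+.022,.031),("roll_hi",b+.028,b+.05,.031),("spindle",.035,min(.115,b-.01),.016)):
        k=X[(r<R+.012)&(X[...,2]>lo)&(X[...,2]<hi)&(d>0)&(hsv[...,2]>70)]
        if len(k)>25:
            q=least_squares(lambda c:np.hypot(k[:,0]-c[0],k[:,1]-c[1])-R,g,loss="soft_l1",f_scale=.0015)
            print(n,nm,q.x.round(4),len(k),"med err",np.median(abs(np.hypot(*(k[:,:2]-q.x).T)-R)).round(4))
c=np.hstack([cv2.resize(t[n][a:a+160,b:b+160],(400,400)) for n,a,b in(("scene",150,220),("top",140,250))])
cv2.imwrite(f"pics/{sys.argv[1]}.png",c)
E
python3 al.py over
```

```text
[ 0.5791 -0.0201  0.2472]
scene roll [ 0.5762 -0.0199] 366 med err 0.0006
scene roll_lo [ 0.5759 -0.0197] 144 med err 0.0005
scene roll_hi [ 0.5764 -0.02  ] 190 med err 0.0007
scene spindle [ 0.5772 -0.0193] 247 med err 0.0005
top roll [ 0.5779 -0.0213] 133 med err 0.0002
top roll_lo [ 0.5779 -0.0211] 51 med err 0.0002
top roll_hi [ 0.578  -0.0214] 73 med err 0.0002
top spindle [ 0.579 -0.021] 46 med err 0.0003
```

View pics/over.png

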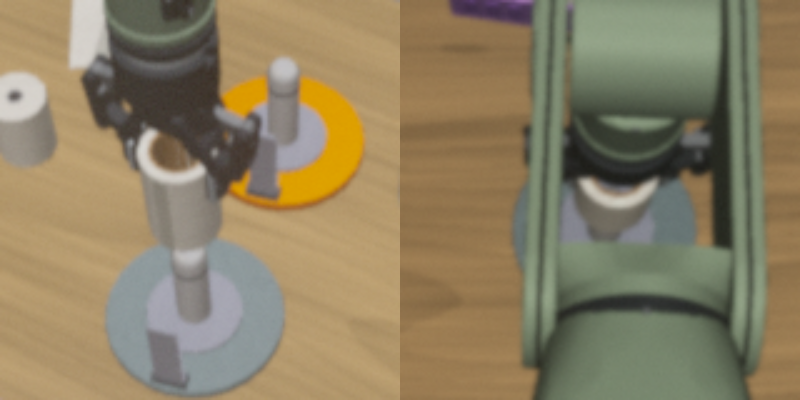

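The roll hangs upright over the spindle, at crop (180,190). It is within 1 mm of the spindle axis in both views, so I trim by about 1 mm and lower.

Request:
arm_command:
  series: "-0.035 0.015 0.3 0;0 0 0.4 0;0 0 0.5 0;0 0 0.5 0;0 0 0.4 0"

```text
time: 16.5
tcp_pos: [0.5793, -0.019, 0.1822]
eef_rot: [-0.001, -0.002, 1.0, 0.0]
contact_force: [0.3, 0.6, -1.9]
gripper_width: 0.0618
finger_force: 44.2
```

Request:
arm_command:
  series: "0 0 0.4 0;0 0 0.4 0;0 0 0.4 0;0 0 0.4 0;0 0 0.2 0"

```text
time: 17.0
tcp_pos: [0.5795, -0.0191, 0.1288]
eef_rot: [-0.001, -0.002, 1.0, 0.0]
contact_force: [-0.4, -1.2, -2.1]
gripper_width: 0.0618
finger_force: 44.2
```

Request:
arm_command:
  series: "0 0 0.3 0;0 0 0.2 0;0 0 0.2 0;0 0 0.1 0;0 0 0 0"

```text
time: 17.5
tcp_pos: [0.58, -0.0191, 0.106]
eef_rot: [-0.0, -0.002, 1.0, 0.0]
contact_force: [-1.0, 0.3, -2.1]
gripper_width: 0.0622
finger_force: 44.2
```

Request:
arm_command:
  series: "0 0 0.05 0;0 0 0.05 0;0 0 0.03 0;0 0 0 0;0 0 0 0"

```text
time: 18.0
tcp_pos: [0.5802, -0.0191, 0.1025]
eef_rot: [0.0, -0.002, 1.0, 0.0]
contact_force: [0.6, -0.9, -2.0]
gripper_width: 0.0619
finger_force: 44.2
```

Request:
arm_command:
  series: "0 0 0.05 0;0 0 0.04 0;0 0 0.03 0;0 0 0 0;0 0 0 0"

```text
time: 18.5
tcp_pos: [0.5801, -0.0191, 0.0988]
eef_rot: [0.0, -0.002, 1.0, 0.0]
contact_force: [-1.2, -0.0, -1.7]
gripper_width: 0.0622
finger_force: 44.2
```

Request:
arm_command:
  series: "0 0 0.03 0;0 0 0 0;0 0 0 0;0 0 0 0;0 0 0 0"

```text
time: 19.0
tcp_pos: [0.5803, -0.0191, 0.0987]
eef_rot: [0.0, -0.002, 1.0, 0.0]
contact_force: [-1.4, 0.7, 6.2]
gripper_width: 0.0621
finger_force: 44.6
```

Contact is felt at the predicted height (TCP z 0.0987, +6 N), so the roll is seated. Release and retreat.

Request:
arm_command:
  series: "0 0 0 0;0 0 0 0;0 0 0 0;0 0 0 0;0 0 0 0"
  claw: 1

```text
time: 19.5
tcp_pos: [0.5801, -0.0191, 0.0977]
eef_rot: [-0.0, -0.002, 1.0, 0.0]
contact_force: [-0.1, 0.3, 0.7]
gripper_width: 0.085
finger_force: 0.0
```

Request:
arm_command:
  series: "0 0 -0.4 0;0 0 -0.8 0;0 0 -1 0;0 0 -1 0;0 0 -1 0"

```text
time: 20.0
tcp_pos: [0.5801, -0.0191, 0.2261]
eef_rot: [0.001, -0.002, 1.0, 0.0]
contact_force: [0.1, -0.3, 0.1]
gripper_width: 0.0852
finger_force: 0.0
```

Request:
arm_command:
  series: "0 0 -1 0;0 -1 0 0;0 -1 0 0;0 -1 0 0;0 -1 0 0"

```text
time: 20.5
tcp_pos: [0.5804, -0.1402, 0.2551]
eef_rot: [0.001, -0.002, 1.0, -0.0]
contact_force: [0.2, -0.4, -0.1]
gripper_width: 0.0854
finger_force: 0.0
```

Request:
arm_command:
  series: "0 -1 0 0;0 -1 0 0;0 0 0 0;0 0 0 0;0 0 0 0"

```text
time: 21.0
tcp_pos: [0.5807, -0.1983, 0.2543]
eef_rot: [0.0, -0.002, 1.0, 0.0]
contact_force: [0.2, -0.4, 0.7]
gripper_width: 0.0854
finger_force: 0.0
```

Run:
```python
from h import *
from scipy.optimize import least_squares
for n in P:
    p,d=viewer.camera(n); X=cloud(n,d); cv2.imwrite(f"pics/end_{n}.png",p); g=np.array([.579,-.0192]); r=np.hypot(X[...,0]-g[0],X[...,1]-g[1])
    k=X[(r<.045)&(X[...,2]>.04)&(X[...,2]<.112)&(d>0)]
    q=least_squares(lambda c:np.hypot(k[:,0]-c[0],k[:,1]-c[1])-.031,g,loss="soft_l1",f_scale=.0015); print(n,"roll",q.x.round(4))
    m=(r>.022)&(r<.03)&(X[...,2]>.1); Z=X[m]; A=np.c_[Z[:,:2]-g,np.ones(len(Z))]; print("top plane",np.linalg.lstsq(A,Z[:,2],rcond=None)[0].round(4),len(Z))
    for nm,c,h in(("till",(.472,-.2735),.08),("cup",(.7213,.237),.1),("bin",(.4877,.3377),.13)):
        rr=np.hypot(X[...,0]-c[0],X[...,1]-c[1]); k=X[(rr<(.11 if nm=="bin" else .06))&(abs(X[...,2]-h-.001)<.008)]
        if len(k)>10: cc,R=circ(cv2.convexHull(k[:,:2].astype(np.float32))[:,0].astype(float)); print(nm,cc.round(3),R.round(3))
```

```text
scene roll [ 0.5775 -0.0188]
top plane [-0.0967 -0.0147  0.1182] 280
till [ 0.472 -0.272] 0.031
cup [0.721 0.238] 0.042
bin [0.488 0.339] 0.09
top roll [ 0.5792 -0.0202]
top plane [ 0.0106 -0.0142  0.1201] 297
cup [0.722 0.236] 0.042
bin [0.488 0.337] 0.089
```

View pics/end_scene.png

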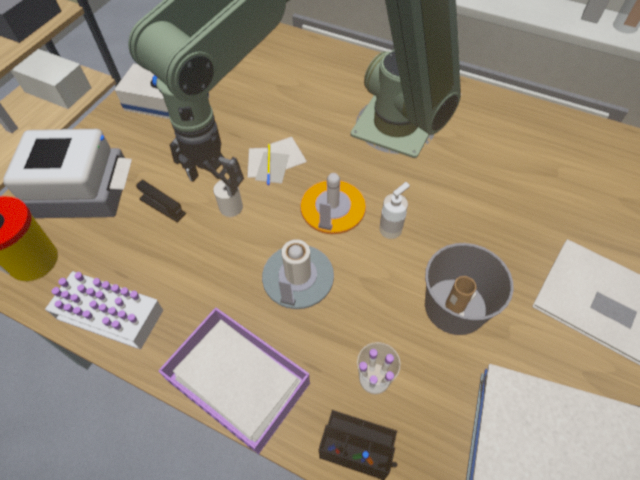

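The roll sits on the spindle at (296,262) with its top about 120 mm up. The core is in the upright bin at (461,293), and the bystanders haven't moved.

```bash
python3 -c "
from station import ticket
print(ticket.sign_off())"
```

```text
the job is handed in; nothing more can be done
None
```

The job is handed in (no verdict was returned): the empty core stands let go in the upright bin, the label roll was lowered by hand and sits flat on the platter, and the till roll, cup and sanitiser bottle are where they were.

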